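# Spring and spin check of a pressure-roller bank

### The job

The pressure-roller bank has new bearings: check it by running the closed fingertips lightly along the tops of its five rollers in the direction of the yellow arrow, from the first roller to the last, so that each in turn is pressed part of the way down on its springs and rolled on visibly in the running direction. Press no roller down to its stop, and end clear with all rollers sprung back up. Grasp nothing and leave the bearing, bush and screwdriver beside it where they lie.

Things in the scene. Friction and masses are not known exactly. Their poses are not given: they have to be found in the camera images.
- bank: Roller bank, fixed, rollers up: dark steel foot plate 210 x 100 x 6 mm, two aluminium cheeks (upper edges 41 mm above the bench, 44 mm over their outsides), between them a straight row of five black rollers 38 mm apart, which alone stand higher. Origin: centre of the foot plate's underside, on the bench; x along the row from roller 1 to 5, the running direction; z up.
- arrow (a point): Yellow arrow, 92 mm long, painted on the foot plate beside the row (on its left, seen along the arrow); it points in the running direction, the bank's +x. Point: the middle of its length, 6 mm above the bench.
- crest1 (a point): Top of roller 1, the first, at the arrow's tail end, in its rest position: mid-width, 52 mm above the bench. Black rubber roller 32 mm across and 34 mm wide, its axis level and square to the row, with a thin white paint stripe along the top at the start. The point belongs to the bank and does not go down with the roller.
- crest2 (a point): Top of roller 2, in its rest position: mid-width, 52 mm above the bench. Black rubber roller 32 mm across and 34 mm wide, its axis level and square to the row, with a thin white paint stripe along the top at the start. The point belongs to the bank and does not go down with the roller.
- crest3 (a point): Top of roller 3, in its rest position: mid-width, 52 mm above the bench. Black rubber roller 32 mm across and 34 mm wide, its axis level and square to the row, with a thin white paint stripe along the top at the start. The point belongs to the bank and does not go down with the roller.
- crest4 (a point): Top of roller 4, in its rest position: mid-width, 52 mm above the bench. Black rubber roller 32 mm across and 34 mm wide, its axis level and square to the row, with a thin white paint stripe along the top at the start. The point belongs to the bank and does not go down with the roller.
- crest5 (a point): Top of roller 5, the last, at the arrow's head end, in its rest position: mid-width, 52 mm above the bench. Black rubber roller 32 mm across and 34 mm wide, its axis level and square to the row, with a thin white paint stripe along the top at the start. The point belongs to the bank and does not go down with the roller.
- axle1 (a joint): How far roller 1 is pressed down on its springs, m: 0 at rest, 0.008 against its lower stop. About 2 N starts it down, 3.5 N holds it at 0.003, 6 N at the stop; it springs back by itself.
- axle2 (a joint): How far roller 2 is pressed down on its springs, m: 0 at rest, 0.008 against its lower stop. About 2 N starts it down, 3.5 N holds it at 0.003, 6 N at the stop; it springs back by itself.
- axle3 (a joint): How far roller 3 is pressed down on its springs, m: 0 at rest, 0.008 against its lower stop. About 2 N starts it down, 3.5 N holds it at 0.003, 6 N at the stop; it springs back by itself.
- axle4 (a joint): How far roller 4 is pressed down on its springs, m: 0 at rest, 0.008 against its lower stop. About 2 N starts it down, 3.5 N holds it at 0.003, 6 N at the stop; it springs back by itself.
- axle5 (a joint): How far roller 5 is pressed down on its springs, m: 0 at rest, 0.008 against its lower stop. About 2 N starts it down, 3.5 N holds it at 0.003, 6 N at the stop; it springs back by itself.
- roller1 (a joint): Turn of roller 1 on its axle, rad, near 0 at the start (paint stripe up); grows as its top moves along the arrow. Turns freely without end, with slight friction, and stays where it stops; a fingertip dragged over it rolls it along.
- roller2 (a joint): Turn of roller 2 on its axle, rad, near 0 at the start (paint stripe up); grows as its top moves along the arrow. Turns freely without end, with slight friction, and stays where it stops; a fingertip dragged over it rolls it along.
- roller3 (a joint): Turn of roller 3 on its axle, rad, near 0 at the start (paint stripe up); grows as its top moves along the arrow. Turns freely without end, with slight friction, and stays where it stops; a fingertip dragged over it rolls it along.
- roller4 (a joint): Turn of roller 4 on its axle, rad, near 0 at the start (paint stripe up); grows as its top moves along the arrow. Turns freely without end, with slight friction, and stays where it stops; a fingertip dragged over it rolls it along.
- roller5 (a joint): Turn of roller 5 on its axle, rad, near 0 at the start (paint stripe up); grows as its top moves along the arrow. Turns freely without end, with slight friction, and stays where it stops; a fingertip dragged over it rolls it along.
- bearing: Steel ball bearing lying flat, 52 mm across, 15 mm high, loose; origin at the centre of its underside. Bystander.
- bush: Brass flange bush standing on its flange, 38 mm across, 34 mm high, loose; origin at the centre of its underside. Bystander.
- driver: Short red screwdriver lying on the bench, 101 mm long, 25 mm high, loose; origin under its middle, its y axis along its length. Bystander.

How it is judged:
On the way, in this order (a step that is already met when the one before it is completed fails the run):
1. roller 1 is pressed down at least 1 mm by the fingers (value of joint axle1 above 0.001 m and contact force between the fingers and roller1 above 0.3 N).
2. roller 2 is pressed down at least 1 mm by the fingers, after roller 1 (value of joint axle2 above 0.001 m and contact force between the fingers and roller2 above 0.3 N).
3. roller 3 is pressed down at least 1 mm by the fingers, after roller 2 (value of joint axle3 above 0.001 m and contact force between the fingers and roller3 above 0.3 N).
4. roller 4 is pressed down at least 1 mm by the fingers, after roller 3 (value of joint axle4 above 0.001 m and contact force between the fingers and roller4 above 0.3 N).
5. roller 5 is pressed down at least 1 mm by the fingers, after roller 4 (value of joint axle5 above 0.001 m and contact force between the fingers and roller5 above 0.3 N).
At the end, for the whole second after the job is handed in: Every roller stands turned at least 0.35 rad (20 degrees) in the direction of the arrow, is at rest and is back up within 1 mm of its rest height; bearing, bush and screwdriver lie within 12 mm of where they were (value of joint each of roller1, roller2, roller3, roller4, roller5 above 0.35 rad and value of joint each of axle1, axle2, axle3, axle4, axle5 below 0.001 m and velocity of joint roller1 between -0.2 and 0.2 rad/s and velocity of joint roller2 between -0.2 and 0.2 rad/s and velocity of joint roller3 between -0.2 and 0.2 rad/s and velocity of joint roller4 between -0.2 and 0.2 rad/s and velocity of joint roller5 between -0.2 and 0.2 rad/s and distance of each of bearing, bush, driver from where it was at the start of the episode below 0.012 m); the robot touches nothing.
It fails at once if a roller is pressed down to its stop (more than 7.5 mm) (value of joint any of axle1, axle2, axle3, axle4, axle5 above 0.0075 m).
It fails at once if the fingers bear on the bank with more than 20 N (contact force between the fingers and bank above 20 N).
It fails at once if a bystander is lifted or shifted by more than 12 mm (distance of any of bearing, bush, driver from where it was at the start of the episode above 0.012 m).
It also fails if it takes over 40 s, if anything falls off the work surface, if the arm or the gripper's body presses on something with over 40 N, if the wrist force passes 120 N, or if a joint passes its speed limit or range.

### The arm

A 7-joint arm with a two-finger parallel gripper is mounted at the origin on the work surface; the furniture and walls round the work are solid. World frame = base frame: x ahead of the robot, y to its left, z up, the work surface at z = 0. Lengths are in m, angles in rad, forces in N, time in s.
With the tool pointing down it reaches from about 0.425 to 0.875 m from the base axis. Payload 9.9 kg.
Tool frame: the origin (TCP) lies between the finger pads; the fingertips stand arm.tip_extent ahead of it and the grasp point (between the pads) lies 5 mm behind it (arm.tip_extent is the distance from the TCP to the fingertips, in m); x points along the fingers, z is the direction in which the jaws open and shut, and the axes are right-handed (so a half turn about x gives the same grasp; the last joint's range is limited). The gripper opens to 85 mm and grips with 20 to 120 N. Pads are 22 mm wide; open, the fingers measure 114 mm over their backs; the gripper's body (76 mm by 85 mm) begins 54 mm behind the grasp point. The pads swing forward as they close: fully open they stand 13 mm farther back than shut.
Start: joints at [1.168, 0.576, 0.025, 1.437, -0.015, 1.129, -0.057], TCP at [0.212, -0.641, 0.245] pointing down, gripper open.
Joint ranges: [-2.76, 2.76], [-0.34, 2.15], [-1.52, 1.57], [0.19, 2.46], [-1.09, 4.23], [0.17, 1.99], [-2.82, 2.82]. Speed limits (rad/s): [2.22, 2.22, 3.01, 3.01, 3.14, 3.14, 3.14].

### API

Orientations are given as a rotation vector (axis times angle).
In Python, from rig import monitor, camera, arm gives the robot as it stands.
- The arm moves only by the tool apply_moves, never from a script. Its argument "steps" is a list of rows, each a list of 3 entries, a list of its own where there are three numbers: the shift along the tool's x, y, z in mm, then the turn, a rotation vector about the tool's x, y, z in rad, then the opening, from 0 (shut) to 1 (fully open). A call has 1 to 10 rows; each row is the pose to reach, as a shift and turn from the pose measured when the call began, along the tool's axes at that moment; what a row does not reach only later rows make up. A row lasts 1/8 s, in which the tool goes at most 62.5 mm and 10.7 degrees, less where a joint would pass 70% of its speed; a pose out of reach is approached as far as the arm can. A call with a gripper value outside its range is refused whole. The fingers move at their own pace and stop on an object; the grip force is fixed at half the most. Time passes only in rows, so rows that repeat a pose let the fingers close. It gives the time, the measured TCP pose, the force and the opening at its end, in the units of the state.
- monitor.sense(): the state, without advancing time (a new reading comes with each control period).
- camera(name): name is "scene" or "side" or "wrist"; returns a dict with "color" (480x640x3 uint8, red, green, blue), "depth" (480x640 float32, m along the optical axis (not along the pixel's ray), 0 where there is no reading), "K" (3x3 intrinsics, pixels), "R" (3x3) and "t" (3): a world point X has camera coordinates R X + t. Camera axes: x right, y down, z forward; pixel columns grow to the right and rows downward; lengths in m; the calibration is good to about 2 mm. The wrist camera is an equidistant fisheye: a pixel r from the principal point sees the ray r / f radians off the axis. A picture is of the moment at which its call begins.
- arm.hand_in(): hands the job in, once; it reports no verdict.
The state is a dict: "clock": time; "joint_pos": joint angles; "dq": joint speeds; "tau": joint torques, N m; "eef_pos": TCP position; "eef_rot": TCP orientation; "ft_force": force on the tool from outside, world axes, zero at the start; "moment": the same for the moment, N m; "grip_width": finger opening in m.
Only numpy, scipy, OpenCV 4.12 (cv2) and the standard library are available. Lean on these libraries where they do the work, as an engineer would, in place of code of your own. Each camera call takes 0.05 s, during which the arm holds its last target.

## Working session

There is one attempt and no reset: what is moved stays moved. The work goes in short steps, Python scripts to look and compute and a tool call to move; the robot and the scene stay as the last step left them, time stands still between calls to the robot, and variables do not carry over. Pictures are saved under pics/ and viewed, and the job is handed in when it is done.

Besides the shell and the picture viewer there is one more tool, called as name([rows], argument=value, ...), one row to a line, values as JSON. apply_moves: Moves the arm, as the interface text tells. Its arguments: {"type":"object","properties":{"steps":{"type":"array","items":{"type":"array"}}},"required":["steps"]}

```bash
mkdir -p pics; python3 - <<'E'
from rig import monitor,camera,arm
import cv2,numpy as np
s=monitor.sense()
for k,v in s.items(): print(k,np.round(v,4))
print(arm.tip_extent)
for n in("scene","side"):
    c=camera(n); cv2.imwrite(f"pics/{n}1.png",c["color"][:,:,::-1]); np.savez(f"{n}1.npz",**c)
E
```

```text
clock 0.0
joint_pos [ 1.1682  0.5765  0.0248  1.4379 -0.015   1.129  -0.0565]
dq [ 0.0003  0.0011  0.0007  0.0012 -0.0006 -0.0001 -0.0014]
tau [ 7.00000e-04 -7.65766e+01  2.25050e+00 -2.85970e+01  1.53000e-02
  1.27000e-02  0.00000e+00]
eef_pos [ 0.2114 -0.6406  0.2444]
eef_rot [ 0.9721  1.3448 -0.9707]
ft_force [-0.0135  0.5577 -0.9454]
moment [-0.0654  0.0214 -0.0361]
grip_width 0.0853
0.014
```

View pics/scene1.png

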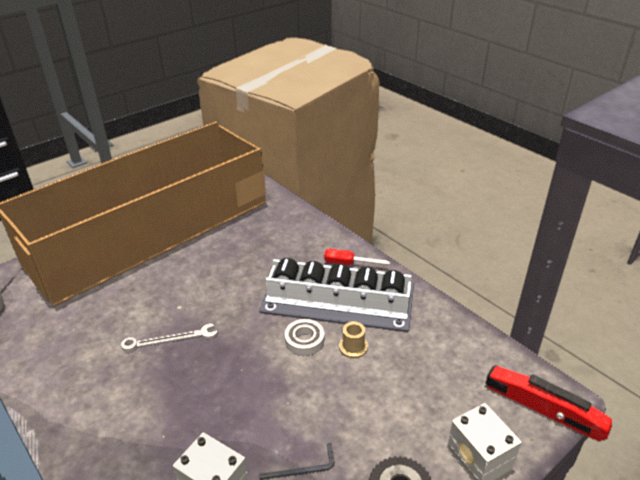

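View pics/side1.png

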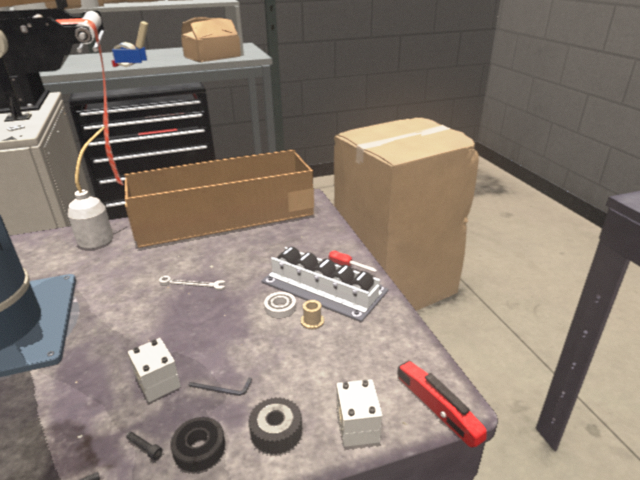

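The bank is at about (340,290) in scene, with the bearing and bush in front of it and the driver behind. No arrow shows on the near side, so I'm enlarging.

```bash
python3 - <<'E'
import cv2
a=cv2.imread("pics/scene1.png")[240:365,250:425]; cv2.imwrite("pics/c1.png",cv2.resize(a,None,fx=4.5,fy=4.5,interpolation=2))
a=cv2.imread("pics/side1.png")[235:335,255:395]; cv2.imwrite("pics/c2.png",cv2.resize(a,None,fx=5.5,fy=5.5,interpolation=2))
E
```

```text
(no output)
```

View pics/c1.png

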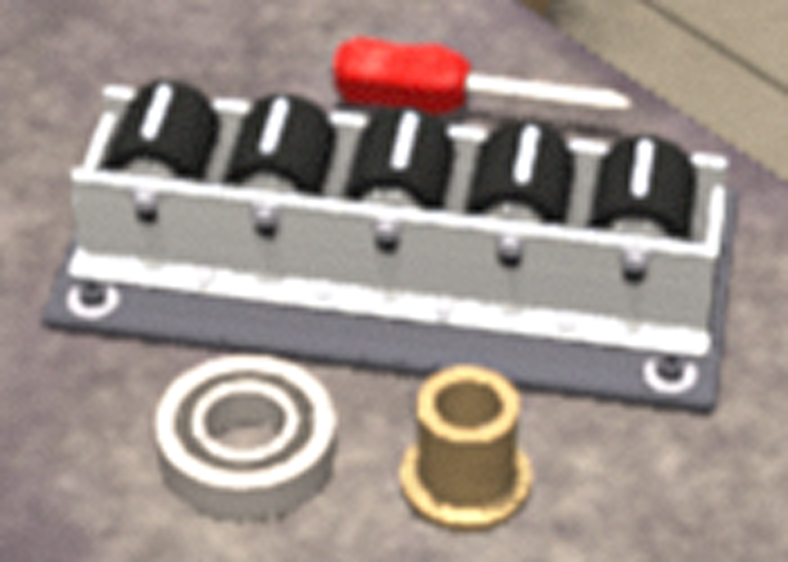

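View pics/c2.png

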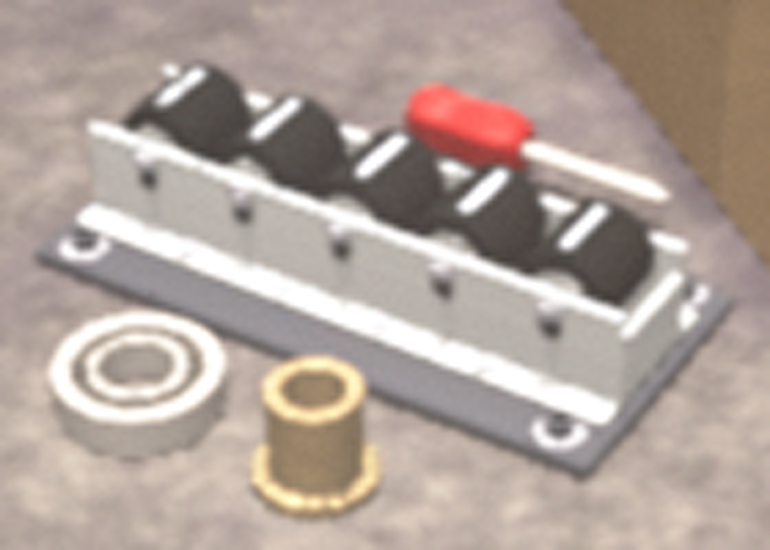

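```bash
cat > h.py <<'E'
import numpy as np
def ray(c,uv,z):
    K,R,t=c["K"],c["R"],c["t"]
    d=R.T@np.linalg.solve(K,[uv[0],uv[1],1]); o=-R.T@t
    return o+d*(z-o[2])/d[2]
E
python3 - <<'E'
import numpy as np; from h import ray
P={"scene":[(156,111),(276,127),(404,139),(530,153),(643,166)],"side":[(182,87),(276,118),(382,155),(484,190),(583,226)]}
Q={"scene":(250,240,4.5),"side":(255,235,5.5)}
for n in P:
    c=np.load(n+"1.npz"); x0,y0,f=Q[n]
    p=np.array([ray(c,(x0+(u+.5)/f-.5,y0+(v+.5)/f-.5),.052) for u,v in P[n]])
    d=p[-1]-p[0]; print(n,p.round(4).tolist(),p.mean(0).round(4),np.linalg.norm(np.diff(p,axis=0),axis=1).round(4),np.arctan2(d[1],d[0]))
    for u,v in P[n]:
        U,V=int(x0+u/f),int(y0+v/f); z=c["depth"][V,U]; X=c["R"].T@(np.linalg.solve(c["K"],[U,V,1])*z-c["t"]); print(X.round(4))
    print("cam",-c["R"].T@c["t"])
from scipy.spatial.transform import Rotation as Ro
print(Ro.from_rotvec([ 0.9721,1.3448,-0.9707]).as_matrix().round(3))
E
```

```text
scene [[0.4957, -0.0068, 0.052], [0.5191, -0.0375, 0.052], [0.5453, -0.068, 0.052], [0.57, -0.0983, 0.052], [0.5918, -0.1253, 0.052]] [ 0.5444 -0.0672  0.052 ] [0.0386 0.0401 0.0391 0.0347] -0.8896601559993245
[ 0.4966 -0.0049  0.0508]
[ 0.5186 -0.0383  0.0525]
[ 0.545  -0.0675  0.0528]
[ 0.5691 -0.0985  0.052 ]
[ 0.5907 -0.1253  0.0535]
cam [ 0.12062156 -0.53567521  0.59108188]
side [[0.4937, -0.0064, 0.052], [0.5177, -0.0349, 0.052], [0.5433, -0.0669, 0.052], [0.567, -0.096, 0.052], [0.5886, -0.1241, 0.052]] [ 0.5421 -0.0657  0.052 ] [0.0373 0.0409 0.0375 0.0355] -0.8921361209470672
[ 0.4947 -0.005   0.0518]
[ 0.5183 -0.0342  0.0515]
[ 0.5426 -0.0688  0.0529]
[ 0.568  -0.0951  0.0515]
[ 0.5886 -0.1259  0.0526]
cam [ 0.32870314 -0.72384937  0.51865018]
[[-0.001  0.95   0.313]
 [ 0.002  0.313 -0.95 ]
 [-1.    -0.    -0.002]]
```

Stripes agree between the two cameras to about 2 mm: spacing is about 38 mm, depth height about 52 mm, and the row axis yaw is about -0.89. I'll close the fingers, move over the bank with the tool y axis along the row, and check the arrow with the wrist camera.

apply_moves([
  [[0,50,-44],[-0.18,0,0],0],
  [[0,99,-88],[-0.36,0,0],0],
  [[0,149,-132],[-0.54,0,0],0],
  [[0,198,-176],[-0.72,0,0],0],
  [[0,248,-220],[-0.9,0,0],0],
  [[0,297,-265],[-1.08,0,0],0],
  [[0,347,-309],[-1.26,0,0],0],
  [[0,396,-353],[-1.44,0,0],0],
  [[0,446,-397],[-1.62,0,0],0],
  [[0,495,-441],[-1.8,0,0],0],
])

```text
clock: 1.35
eef_pos: [0.5248, -0.0982, 0.2451]
eef_rot: [-0.433, 1.527, 0.435]
ft_force: [1.1, -0.9, 0.5]
grip_width: -0.0004
```

```bash
python3 - <<'E'
from rig import monitor,camera,arm
import cv2,numpy as np
for n in("wrist","scene"):
    c=camera(n); cv2.imwrite(f"pics/{n}2.png",c["color"][:,:,::-1]); np.savez(f"{n}2.npz",**c)
s=monitor.sense()
for k,v in s.items(): print(k,np.round(v,4))
print(arm.tip_extent)
from scipy.spatial.transform import Rotation as Ro
print(Ro.from_rotvec(s["eef_rot"]).as_matrix().round(4))
E
```

```text
clock 1.45
joint_pos [ 0.4799  0.4047 -0.5563  1.7948  0.2416  1.0092  0.3928]
dq [ 0.0644 -0.02    0.1031  0.0375  0.0014  0.0083 -0.0271]
tau [-1.95560e+00 -5.56573e+01 -6.29740e+00 -2.68050e+01  3.66800e-01
  1.03000e-02  4.89200e-01]
eef_pos [ 0.5269 -0.0923  0.2454]
eef_rot [-0.4363  1.5222  0.4441]
ft_force [ 1.0019 -0.1568 -0.2317]
moment [ 0.0301  0.0601 -0.0209]
grip_width -0.0002
0.014
[[ 0.0019 -0.533   0.8461]
 [ 0.0056  0.8461  0.533 ]
 [-1.      0.0038  0.0046]]
```

View pics/wrist2.png

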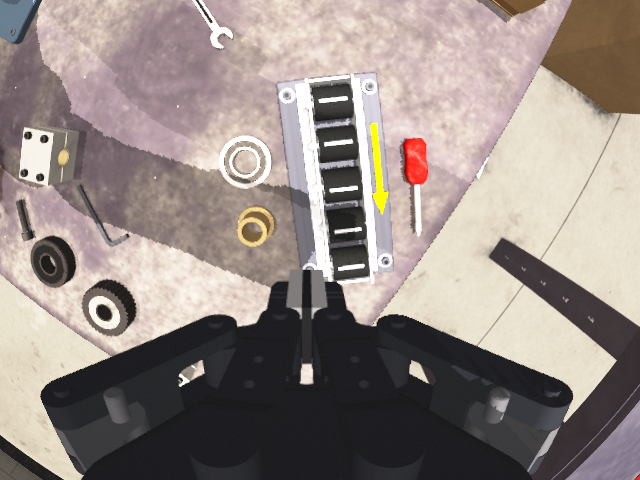

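The arrow runs from (375,125) to (381,215), towards the bush/last end. That is the scene camera's right, so the running direction is (0.63,-0.78). The wrist picture gives a third measurement.

```bash
python3 - <<'E'
import numpy as np
c=np.load("wrist2.npz");K=c["K"];o=-c["R"].T@c["t"];print(K,o)
p=[]
for u,v in [(333,99),(338,144),(343,188),(348,227),(351,265)]:
    a=np.array([(u-K[0,2])/K[0,0],(v-K[1,2])/K[1,1]]);th=np.hypot(*a)
    d=c["R"].T@np.r_[a/th*np.sin(th),np.cos(th)]; p.append(o+d*(.052-o[2])/d[2])
p=np.array(p);print(p.round(4),p.mean(0),np.linalg.norm(np.diff(p,axis=0),axis=1));d=p[-1]-p[0];print(np.arctan2(d[1],d[0]))
m=np.array([.5433,-.0668]);e=np.array([np.cos(-.891),np.sin(-.891)])
for i in range(5):print(m+e*.038*(i-2))
E
```

```text
[[371.64829954   0.         306.31186546]
 [  0.         371.64829954 227.77314725]
 [  0.           0.           1.        ]] [ 0.49067113 -0.04353416  0.37432741]
[[ 0.4953 -0.0074  0.052 ]
 [ 0.5197 -0.0383  0.052 ]
 [ 0.5442 -0.0685  0.052 ]
 [ 0.5674 -0.0959  0.052 ]
 [ 0.59   -0.1248  0.052 ]] [ 0.5433132  -0.06698471  0.052     ] [0.03937919 0.03891311 0.0358324  0.03674843]
-0.8923346746573263
[ 0.49552377 -0.00769474]
[ 0.51941188 -0.03724737]
[ 0.5433 -0.0668]
[ 0.56718812 -0.09635263]
[ 0.59107623 -0.12590526]
```

Three cameras agree on a centre of (0.5433,-0.067) and yaw -0.891. Next I move above roller 1, a little before its crest, and stop high.

apply_moves([
  [[20,40,8],[-0.05,0,0],0],
  [[60,80,15],[-0.118,0,0],0],
  [[100,94,18],[-0.118,0,0],0],
  [[140,94,18],[-0.118,0,0],0],
  [[145,94,18],[-0.118,0,0],0],
  [[145,94,18],[-0.118,0,0],0],
  [[145,94,18],[-0.118,0,0],0],
  [[145,94,18],[-0.118,0,0],0],
])

```text
clock: 2.45
eef_pos: [0.493, -0.0025, 0.1019]
eef_rot: [-0.528, 1.499, 0.534]
ft_force: [0.3, 0.8, -0.4]
grip_width: -0.0002
```

```bash
cat >st.py <<'E'
from rig import monitor
import numpy as np
from scipy.spatial.transform import Rotation as Ro
s=monitor.sense()
R=Ro.from_rotvec(s["eef_rot"]).as_matrix();p=np.array(s["eef_pos"])
a=-.891;e=np.array([np.cos(a),np.sin(a)]);n=np.array([-e[1],e[0]]);m=np.array([.5433,-.067])
print(s["clock"],"pos",p.round(4),"row",((p[:2]-m)@e).round(4),"lat",((p[:2]-m)@n).round(4),"tip",(p[2]-.014).round(4),"F",np.round(s["ft_force"],2),"dq",np.abs(s["dq"]).max().round(3));print(R.round(4))
print("e,n,z in tool:",(R.T@np.r_[e,0]).round(4),(R.T@np.r_[n,0]).round(4),R[2].round(4))
E
python3 - <<'E'
exec(open("st.py").read())
from rig import camera
import cv2
c=camera("side"); cv2.imwrite("pics/side3.png",cv2.resize(c["color"][150:330,200:440,::-1],None,fx=3.2,fy=3.2))
E
```

```text
2.45 pos [ 0.493  -0.0025  0.1019] row -0.0817 lat 0.0014 tip 0.0879 F [ 0.32  0.76 -0.43] dq 0.006
[[ 0.0038 -0.6283  0.7779]
 [ 0.0055  0.7779  0.6283]
 [-1.      0.0019  0.0065]]
e,n,z in tool: [-1.9e-03 -1.0e+00  4.0e-04] [6.5e-03 4.0e-04 1.0e+00] [-1.      0.0019  0.0065]
```

View pics/side3.png

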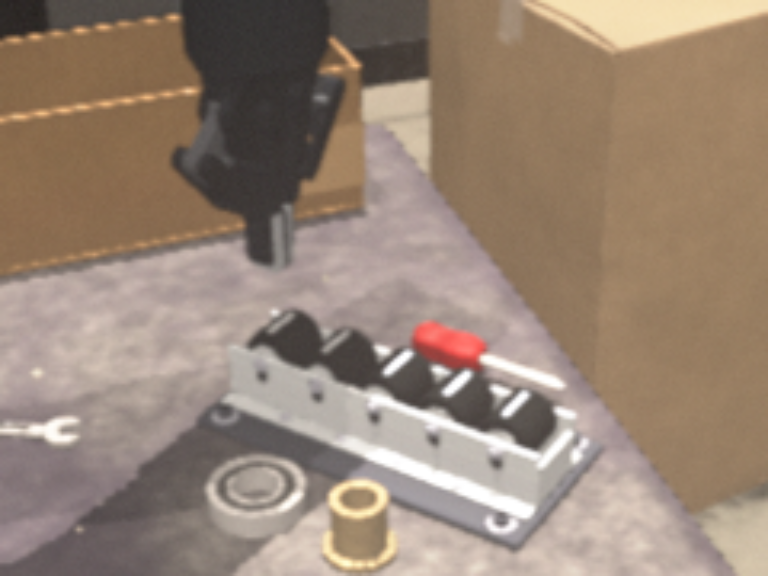

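The fingertips stand clear above roller 1, at (275,265) in the crop. I descend to about 2 mm above its crest.

apply_moves([
  [[12,0,-1.5],[0,0,0],0],
  [[22,0,-1.5],[0,0,0],0],
  [[29,0,-1.5],[0,0,0],0],
  [[33,0,-1.5],[0,0,0],0],
  [[33,0,-1.5],[0,0,0],0],
  [[33,0,-1.5],[0,0,0],0],
  [[33,0,-1.5],[0,0,0],0],
])

```text
clock: 3.38
eef_pos: [0.492, -0.0033, 0.0689]
eef_rot: [-0.528, 1.499, 0.534]
ft_force: [-0.1, -0.1, -0.8]
grip_width: -0.0
```

```bash
python3 st.py
```

```text
3.375 pos [ 0.492  -0.0033  0.0689] row -0.0818 lat 0.0001 tip 0.0549 F [-0.12 -0.14 -0.78] dq 0.001
[[ 0.004  -0.6284  0.7779]
 [ 0.0055  0.7779  0.6283]
 [-1.      0.0018  0.0065]]
e,n,z in tool: [-1.8e-03 -1.0e+00  4.0e-04] [6.5e-03 3.0e-04 1.0e+00] [-1.      0.0018  0.0065]
```

apply_moves([
  [[2,0,0],[0,0,0],0],
  [[4,0,0],[0,0,0],0],
  [[5.5,0,0],[0,0,0],0],
  [[5.5,0,0],[0,0,0],0],
  [[5.5,0,0],[0,0,0],0],
])

```text
clock: 4.0
eef_pos: [0.4921, -0.0033, 0.0635]
eef_rot: [-0.528, 1.499, 0.534]
ft_force: [-0.0, -0.0, 2.7]
grip_width: 0.0001
```

```bash
python3 - <<'E'
exec(open("st.py").read())
from rig import camera
import cv2
F=[]
c=camera("side"); cv2.imwrite("pics/side4.png",cv2.resize(c["color"][210:310,250:390,::-1],None,fx=5.5,fy=5.5))
for i in range(3): F.append(monitor.sense()["ft_force"]); camera("side")
print(np.round(F,2))
E
```

```text
4.0 pos [ 0.4921 -0.0033  0.0635] row -0.0817 lat 0.0002 tip 0.0495 F [-0.01 -0.03  2.7 ] dq 0.003
[[ 0.0042 -0.6283  0.7779]
 [ 0.0054  0.7779  0.6283]
 [-1.      0.0016  0.0067]]
e,n,z in tool: [-1.6e-03 -1.0e+00  4.0e-04] [6.7e-03 4.0e-04 1.0e+00] [-1.      0.0016  0.0067]
[[-0.1  -0.14  3.24]
 [-0.97 -0.24  2.72]
 [-0.59 -0.05  3.54]]
```

View pics/side4.png

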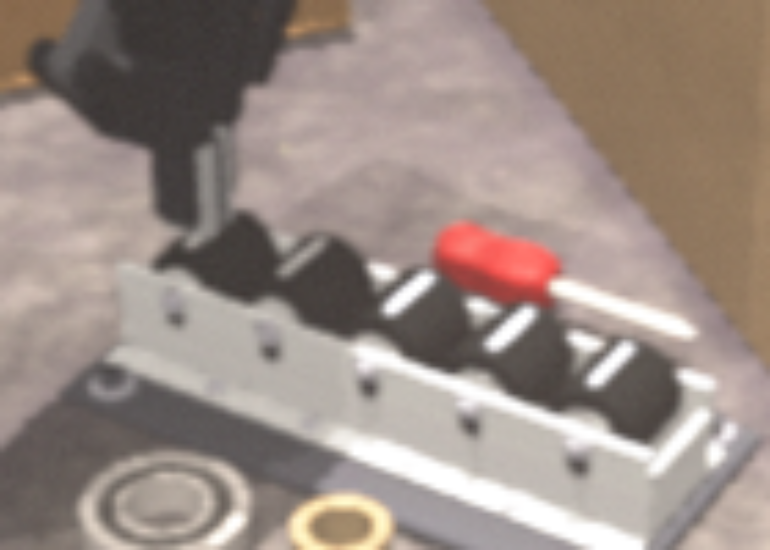

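Contact force is about 3.5 N net at a nominal press of 2.5 mm, so heights agree to within about 0.5 mm. I go slightly deeper and drag along the arrow (tool -y).

apply_moves([
  [[0.8,0,0],[0,0,0],0],
  [[0.8,-3,0],[0,0,0],0],
  [[0.8,-7,0],[0,0,0],0],
  [[0.8,-12,0],[0,0,0],0],
  [[0.8,-17,0],[0,0,0],0],
  [[0.8,-22,0],[0,0,0],0],
  [[0.8,-26,0],[0,0,0],0],
  [[0.8,-30,0],[0,0,0],0],
  [[0.8,-34,0],[0,0,0],0],
  [[0.8,-38,0],[0,0,0],0],
])

```text
clock: 5.45
eef_pos: [0.5161, -0.0331, 0.0627]
eef_rot: [-0.528, 1.499, 0.534]
ft_force: [-0.6, -0.4, 3.7]
grip_width: 0.0
```

```bash
python3 - <<'E'
exec(open("st.py").read())
from rig import camera
import cv2
c=camera("side"); cv2.imwrite("pics/side5.png",cv2.resize(c["color"][210:310,250:390,::-1],None,fx=5.5,fy=5.5))
exec(open("st.py").read())
E
```

```text
5.45 pos [ 0.5161 -0.0331  0.0627] row -0.0435 lat 0.0001 tip 0.0487 F [-0.57 -0.4   3.71] dq 0.061
[[ 0.0042 -0.6284  0.7779]
 [ 0.0053  0.7779  0.6284]
 [-1.      0.0015  0.0066]]
e,n,z in tool: [-1.5e-03 -1.0e+00  3.0e-04] [6.6e-03 3.0e-04 1.0e+00] [-1.      0.0015  0.0066]
5.5 pos [ 0.5165 -0.0336  0.0627] row -0.0428 lat 0.0001 tip 0.0487 F [ 0.61 -1.18  3.65] dq 0.012
[[ 0.0046 -0.6278  0.7783]
 [ 0.0051  0.7783  0.6278]
 [-1.      0.001   0.0068]]
e,n,z in tool: [-0.001 -1.     0.001] [0.0068 0.001  1.    ] [-1.      0.001   0.0068]
```

View pics/side5.png

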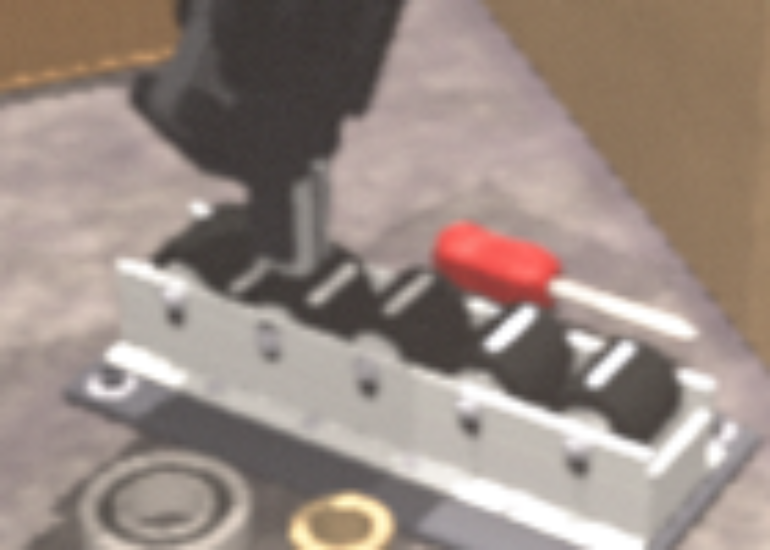

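Rollers 1 and 2 are rolling forward: stripes have moved to (250,275) and (332,285). Net force is steady at about 4 N, so I continue.

apply_moves([
  [[0,-4,0],[0,0,0],0],
  [[0,-9,0],[0,0,0],0],
  [[0,-14,0],[0,0,0],0],
  [[0,-19,0],[0,0,0],0],
  [[0,-24,0],[0,0,0],0],
  [[0,-29,0],[0,0,0],0],
  [[0,-34,0],[0,0,0],0],
  [[0,-39,0],[0,0,0],0],
  [[0,-43,0],[0,0,0],0],
  [[0,-46,0],[0,0,0],0],
])

```text
clock: 6.75
eef_pos: [0.5456, -0.0698, 0.0628]
eef_rot: [-0.528, 1.498, 0.533]
ft_force: [0.4, 0.9, 3.0]
grip_width: -0.0001
```

```bash
python3 st.py
```

```text
6.75 pos [ 0.5456 -0.0698  0.0628] row 0.0036 lat 0.0001 tip 0.0488 F [0.39 0.93 3.01] dq 0.042
[[ 4.800e-03 -6.277e-01  7.784e-01]
 [ 5.000e-03  7.784e-01  6.277e-01]
 [-1.000e+00  8.000e-04  6.900e-03]]
e,n,z in tool: [-8.0e-04 -1.0e+00  1.2e-03] [0.0069 0.0012 1.    ] [-1.0e+00  8.0e-04  6.9e-03]
```

apply_moves([
  [[0.2,-4,0],[0,0,0],0],
  [[0.2,-9,0],[0,0,0],0],
  [[0.2,-14,0],[0,0,0],0],
  [[0.2,-19,0],[0,0,0],0],
  [[0.2,-24,0],[0,0,0],0],
  [[0.2,-29,0],[0,0,0],0],
  [[0.2,-34,0],[0,0,0],0],
  [[0.2,-39,0],[0,0,0],0],
  [[0.2,-44,0],[0,0,0],0],
  [[0.2,-48,0],[0,0,0],0],
])

```text
clock: 8.0
eef_pos: [0.5761, -0.1076, 0.0625]
eef_rot: [-0.528, 1.498, 0.533]
ft_force: [-0.1, -1.0, 2.9]
grip_width: 0.0001
```

```bash
python3 - <<'E'
exec(open("st.py").read())
from rig import camera
import cv2
c=camera("side"); cv2.imwrite("pics/side6.png",cv2.resize(c["color"][210:310,250:390,::-1],None,fx=5.5,fy=5.5))
exec(open("st.py").read())
E
```

```text
8.0 pos [ 0.5761 -0.1076  0.0625] row 0.0522 lat 0.0 tip 0.0485 F [-0.07 -0.97  2.94] dq 0.063
[[ 5.100e-03 -6.275e-01  7.786e-01]
 [ 4.800e-03  7.786e-01  6.275e-01]
 [-1.000e+00  5.000e-04  7.000e-03]]
e,n,z in tool: [-5.0e-04 -1.0e+00  1.4e-03] [0.007  0.0014 1.    ] [-1.e+00  5.e-04  7.e-03]
8.05 pos [ 0.5765 -0.108   0.0625] row 0.0528 lat 0.0 tip 0.0485 F [ 0.62 -1.88  2.22] dq 0.01
[[ 5.500e-03 -6.272e-01  7.788e-01]
 [ 4.600e-03  7.788e-01  6.272e-01]
 [-1.000e+00  1.000e-04  7.200e-03]]
e,n,z in tool: [-1.0e-04 -1.0e+00  1.8e-03] [0.0072 0.0018 1.    ] [-1.0e+00  1.0e-04  7.2e-03]
```

View pics/side6.png

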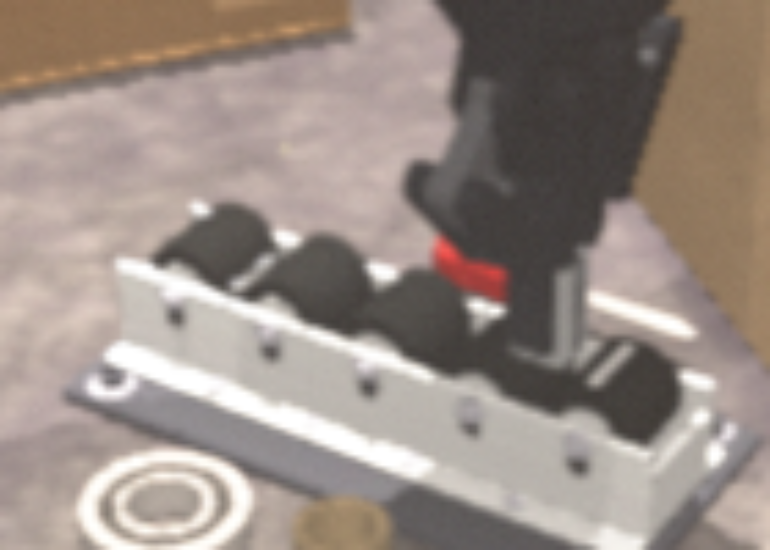

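Rollers 1 to 4 have rolled on and sprung back behind the tip. I finish across roller 5, a touch deeper, and run off the end.

apply_moves([
  [[0.3,-4,0],[0,0,0],0],
  [[0.6,-9,0],[0,0,0],0],
  [[0.6,-14,0],[0,0,0],0],
  [[0.6,-19,0],[0,0,0],0],
  [[0.6,-24,0],[0,0,0],0],
  [[0.6,-28,0],[0,0,0],0],
  [[0.6,-32,0],[0,0,0],0],
  [[0.6,-34,0],[0,0,0],0],
])

```text
clock: 9.05
eef_pos: [0.5981, -0.1349, 0.0619]
eef_rot: [-0.528, 1.498, 0.532]
ft_force: [0.2, -0.8, 4.2]
grip_width: 0.0002
```

```bash
python3 st.py
```

```text
9.05 pos [ 0.5981 -0.1349  0.0619] row 0.0872 lat -0.0 tip 0.0479 F [ 0.18 -0.8   4.24] dq 0.031
[[ 5.90e-03 -6.27e-01  7.79e-01]
 [ 4.40e-03  7.79e-01  6.27e-01]
 [-1.00e+00 -2.00e-04  7.40e-03]]
e,n,z in tool: [ 2.0e-04 -1.0e+00  2.1e-03] [0.0074 0.0021 1.    ] [-1.0e+00 -2.0e-04  7.4e-03]
```

Still about 4.8 N net on roller 5. I lift off while moving forward.

apply_moves([
  [[-1,-5,0],[0,0,0],0],
  [[-4,-10,0],[0,0,0],0],
  [[-12,-15,0],[0,0,0],0],
  [[-30,-20,0],[0,0,0],0],
  [[-60,-30,0],[0,0,0],0],
  [[-100,-50,0],[0,0,0],0],
  [[-140,-80,0],[0,0,0],0],
  [[-140,-80,0],[0,0,0],0],
  [[-140,-80,0],[0,0,0],0],
  [[-140,-80,0],[0,0,0],0],
])

```text
clock: 10.3
eef_pos: [0.6466, -0.197, 0.2009]
eef_rot: [-0.528, 1.499, 0.534]
ft_force: [-0.5, 0.4, 0.4]
grip_width: 0.0002
```

```bash
python3 - <<'E'
exec(open("st.py").read())
from rig import camera
import cv2
c=camera("side"); cv2.imwrite("pics/side7.png",cv2.resize(c["color"][225:335,250:400,::-1],None,fx=5,fy=5))
c=camera("wrist"); cv2.imwrite("pics/wrist7.png",c["color"][:,:,::-1])
c=camera("scene"); cv2.imwrite("pics/scene7.png",cv2.resize(c["color"][240:365,250:425,::-1],None,fx=4.5,fy=4.5,interpolation=2))
E
```

```text
10.3 pos [ 0.6466 -0.197   0.2009] row 0.1661 lat -0.0014 tip 0.1869 F [-0.51  0.39  0.35] dq 0.004
[[ 0.0038 -0.6278  0.7784]
 [ 0.0051  0.7784  0.6278]
 [-1.      0.0016  0.0062]]
e,n,z in tool: [-0.0016 -1.      0.0011] [0.0062 0.0011 1.    ] [-1.      0.0016  0.0062]
```

View pics/side7.png

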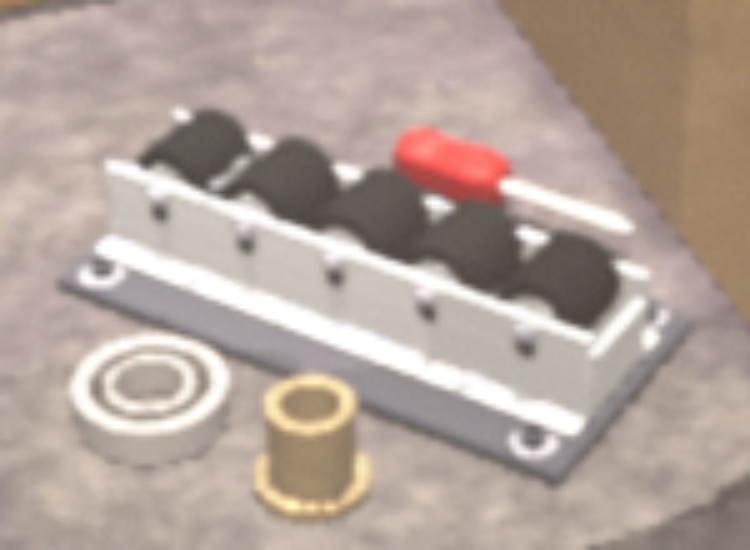

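View pics/wrist7.png

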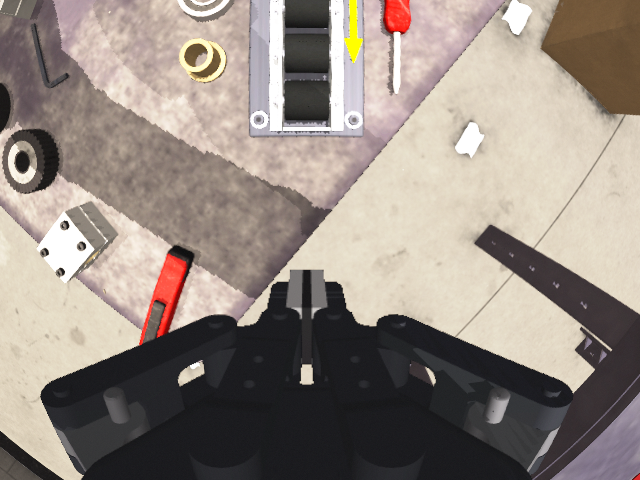

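View pics/scene7.png

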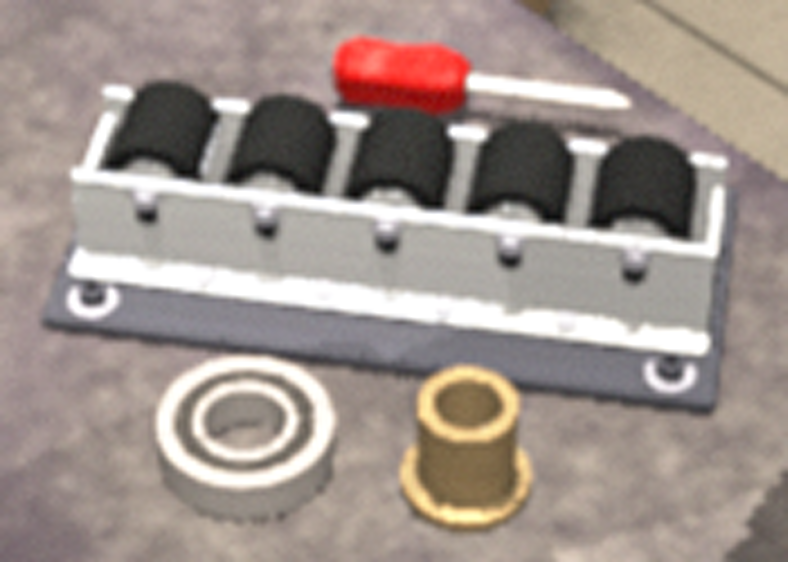

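Every stripe has rolled forward out of view, and the rollers and bystanders appear at the same pixels as at the start. I idle briefly so everything comes to rest, then hand in.

apply_moves([
  [[0,0,0],[0,0,0],0],
  [[0,0,0],[0,0,0],0],
  [[0,0,0],[0,0,0],0],
  [[0,0,0],[0,0,0],0],
  [[0,0,0],[0,0,0],0],
  [[0,0,0],[0,0,0],0],
  [[0,0,0],[0,0,0],0],
  [[0,0,0],[0,0,0],0],
])

```text
clock: 11.45
eef_pos: [0.647, -0.1973, 0.2013]
eef_rot: [-0.528, 1.499, 0.533]
ft_force: [-1.0, -0.7, 0.3]
grip_width: 0.0002
```

```bash
python3 - <<'E'
from rig import arm,camera
import cv2,numpy as np
a=cv2.imread("pics/scene7.png"); c=camera("scene"); b=cv2.resize(c["color"][240:365,250:425,::-1],None,fx=4.5,fy=4.5,interpolation=2)
print(cv2.absdiff(a,b)[70:250,90:710].max())
print(arm.hand_in())
E
```

```text
19
the job is handed in; nothing more can be done
None
```

I ran the closed fingertips along all five rollers in the arrow direction, then handed the job in with the arm clear at about 11.5 s. The hand-in reports no verdict.

- **Press depth:** by tip height the rollers were pressed about 3–4 mm, with a net vertical force of about 3–5 N in the readings taken between moves. That is well short of the 7.5 mm limit. I had no direct reading of the axle positions.
- **Roll:** all five paint stripes turned forward out of the camera's view. The exact angles are therefore not measured, but they are far more than 20°.
- **End state:** in the last pictures the rollers appear back at their starting height, and the bearing, bush and screwdriver have not visibly moved. About 1 s later the roller area had barely changed in the picture, with a largest pixel difference of 19, about noise level. With the stripes hidden, this cannot prove that a black roller has stopped turning.
- **Measurement agreement:** the three cameras agreed to about 2 mm on the bank's position, and the contact force matched the measured height to about 0.5 mm. No check failed.

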